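Seat the polisher's battery in its sprung charging dock

TASK

Get the stall's polisher battery charging without picking it up: press the teal pack down hard against the dock's sprung floor with the fingertips and, keeping it pressed down, slide it under the leaf spring until it is fully home against the dock's back wall, so that it stays down there when you let go. Then press the red start button and let it spring back. Leave the screwdriver, tape measure and tin where they are.

Things in the scene. Friction and masses are not known exactly. Their poses are not given: they have to be found in the camera images.
- dock: Grey charging dock, fixed, 210 mm long: a 94 mm wide channel, with a 54 mm wide, 23 mm high housing on its left (+y) side at the loading end. Origin on the table under the pack's home; x along the slide, from the open loading end (x = -120 mm) to the back wall; z up. Guide walls, 75 mm apart inside, tops 43 mm above the table, keep the pack in line. Nothing of the back end is over 57 mm high.
- keeper_mouth (a point): Where the covered end of the dock begins, dock x = +16 mm: from here to the back wall two fixed dark lips overhang the channel's sides, 42 (this height) to 54 mm above the table, 47 mm apart. Between them lies the steel leaf spring, 26 mm wide, clamped on the back wall: up-turned tip at dock x = +22 mm, lowest at x = +36 mm, 35.5 mm above the table. A pack not pressed down butts against the lips.
- back_wall (a point): Middle of the face of the dock's back wall, dock x = +60 mm, which stops the pack's nose. Axes as the dock's.
- dock_home (a point): Point of the dock where the pack's origin must come: on the dock's z axis, 22 mm above the table. Axes as the dock's.
- battery_pack: Teal and black battery pack, loose, about 0.35 kg, in the dock's loading end, 47 to 56 mm short of home, its x along the dock's. Origin at the centre of its underside (22 mm above the table when right down, about 35 mm at first). 120 mm long (x = -60 to +60 mm), 72 wide; rear part (x < +12 mm) 22 mm high, the tongue ahead of it 16 mm high. Slippery on the dock (friction about 0.2).
- tongue_nose (a point): Middle of the front end (rounded in the middle, square at the sides) of the pack's low black tongue, pack x = +60 mm, 8 mm above the pack's underside. The tongue goes under the keeper lips and the leaf spring; home, its nose meets the back wall.
- thumb_pad (a point): Where to press: on the ribbed rubber pad (pack x = -42 to 0 mm, 50 mm wide) on top of the pack's rear part, at pack x = -14 mm, 22.5 mm above the pack's underside (44 mm above the table when the pack is right down). Ahead of the pad a ridge across the pack, 52 mm wide, 5 mm high, rear face 16 mm ahead of this point, to push against. Axes as the pack's.
- sprung_floor (a joint): How far the dock's spring-loaded floor plate, on which the pack lies, is pushed down, m: about 0.002 under the pack alone, 0.015 with the pack right down on the dock's ledges. It pushes up with 3.5 N at first and 12 N right down, so about 9 N besides the pack's weight; pushing the pressed pack under the leaf takes roughly 8 to 20 N.
- leaf_spring (a joint): How far the leaf spring is lifted, rad: 0 at rest, about 0.045 when the pack's tongue is under it. It then presses the pack down with some 13 N, enough to keep it down by itself.
- start_button (a joint): Travel of the red start button, m: 0 out, 0.006 right down (about 5 N); it springs back.
- start_button_top (a point): Centre of the top of the red start button, 24 mm across, on the dock's housing, about 43 mm above the table. It is pressed straight down.
- screwdriver: Amber-handled screwdriver, 200 mm long, 30 mm thick, lying right of the dock; a bystander. Origin under its middle, tip towards its -y.
- tape_measure: Yellow tape measure, 66 x 76 x 34 mm, standing behind the dock; a bystander. Origin under its middle.
- bolt_tin: Open grey tin, 60 mm across, 45 mm high, left of the dock's back end; a bystander. Origin under its middle.

How it is judged:
By the outcome, as a careful person would: the job done as asked, in the order asked, and still so for the second after the job is handed in, with the robot touching nothing.
It also fails if it takes over 42 s, if anything falls off the work surface, if the arm or the gripper's body presses on something with over 40 N, if the wrist force passes 120 N, or if a joint passes its speed limit or range.

ROBOT

A 6-joint arm with a two-finger parallel gripper is mounted at the origin on a cart in front of the work surface, level with it; the furniture and walls round the work are solid. World frame = base frame: x ahead of the robot, y to its left, z up, the work surface at z = 0. Lengths are in mm, angles in rad, forces in N, time in s.
With the tool pointing down it reaches from about 350 to 875 mm from the base axis. Payload 4.2 kg.
Tool frame: the origin (TCP) lies midway between the tips of the shut fingers; the grasp point (between the pads) lies 19 mm behind it (tcp_to_grasp is the distance from the TCP to the grasp point, in mm); z points along the fingers, y is the line along which they close (so a half turn about z gives the same grasp; the last joint's range is limited). The gripper opens to 85 mm and grips with 20 to 120 N. Pads are 22 mm wide; open, the fingers measure 114 mm over their backs; the gripper's body (76 mm by 85 mm) begins 54 mm behind the grasp point. The pads swing forward as they close: fully open they stand 13 mm farther back than shut.
Start: joints at [1.432, 0.385, 0.008, 0, -1.194, -0.259], TCP at [242.086, 576.189, 231.312] pointing down, gripper open.
Joint ranges: [-3.14, 3.14], [-1.21, 2.06], [-1.07, 1.41], [-3.16, 2.05], [-2.99, -0.16], [-3.1, 3.1]. Speed limits (rad/s): [2.79, 2.79, 3.14, 3.14, 3.14, 3.14].

INTERFACE

Orientations are given as a unit quaternion [x, y, z, w].
In Python, from bench import read_state, get_image, job_done, tcp_to_grasp gives the robot as it stands.
- The arm moves only by the tool jog_arm, never from a script. Its argument "plan" is a list of rows, each a list of 3 entries, a list of its own where there are three numbers: the finger opening in mm, from 0 to 85.4, then the shift along the tool's x, y, z as a fraction of full scale, then the turn, a rotation vector about the tool's x, y, z as a fraction of full scale. A call has 1 to 10 rows; each row is the pose to reach, as a shift and turn from the pose commanded when the call began, along the tool's axes at that moment; what a row does not reach only later rows make up. Full scale, the value 1, is 0.1 m for a shift and 60 degrees for a turn. A row lasts 1/8 s, in which the tool goes at most 62.5 mm and 10.7 degrees, less where a joint would pass 70% of its speed; a pose out of reach is approached as far as the arm can. A call with a number of a shift or a turn outside -1 to 1 is refused whole. A call with a gripper value outside its range is refused whole. The fingers move at their own pace and stop on an object; the grip force is fixed at half the most. Time passes only in rows, so rows that repeat a pose let the fingers close. It gives the time, the measured TCP pose, the force, the opening and the grip force at its end, in the units of the state.
- read_state(): the state, without advancing time (a new reading comes with each control period).
- get_image(name): name is "side" or "top" or "wrist"; returns a dict with "img" (400x640x3 uint8, red, green, blue), "range_z" (400x640 float32, mm along the optical axis (not along the pixel's ray), 0 where there is no reading), "intrinsics" (3x3 intrinsics, pixels), "extrinsics" (4x4, takes a point from camera to world coordinates); the wrist camera has in their place "tool_from_camera" (4x4, takes a point from camera to tool coordinates, whose origin is the TCP and whose axes are the flange's). Camera axes: x right, y down, z forward; pixel columns grow to the right and rows downward; lengths in mm; the calibration is good to about 2 mm. A picture is of the moment at which its call begins: read the wrist's pose just before it.
- job_done(): hands the job in; it is judged then, once.
The state is a dict: "clock": time; "joints": joint angles; "joint_vel": joint speeds; "joint_efforts": joint torques, N m; "position": TCP position; "ee_rot": TCP orientation; "contact_force": force on the tool from outside, world axes, zero at the start; "wrist_torque": the same for the moment, N m; "gripper_width": finger opening in mm; "grasp_force": force on a finger pad.
Only numpy, scipy, OpenCV 4.12 (cv2) and the standard library are available. Lean on these libraries where they do the work, as an engineer would, in place of code of your own. Each camera call takes 0.05 s, during which the arm holds its last target. There are 200 camera calls.

## Working session

There is one attempt and no reset: what is moved stays moved. The work goes in short steps, Python scripts to look and compute and a tool call to move; the robot and the scene stay as the last step left them, time stands still between calls to the robot, and variables do not carry over. Pictures are saved under pics/ and viewed, at most 10 in all, crops included, and the job is handed in when it is done.

Besides the shell and the picture viewer there is one more tool, called after "Call:" as name(argument=value, ...) on one line, values as JSON. jog_arm: Moves the arm, as the interface text tells. Its arguments: {"type":"object","properties":{"plan":{"type":"array"}},"required":["plan"]}

```bash
mkdir -p pics
python3 - <<'E'
from bench import *
import cv2,numpy as np
s=read_state();print(s)
for n in("side","top"):
    d=get_image(n);np.savez(n+".npz",**d);cv2.imwrite(f"pics/{n}1.png",d["img"][:,:,::-1])
    print(n,d["intrinsics"],d["extrinsics"])
E
```

```text
{'clock': 0.0, 'joints': array([ 1.43162476e+00,  3.85555972e-01,  6.64317119e-03, -4.96816472e-04,
       -1.19401547e+00, -2.58582100e-01]), 'joint_vel': array([-0.00081506, -0.00073642,  0.00134856, -0.00174185, -0.00018856,
       -0.00018608]), 'joint_efforts': array([-3.19121891e-04, -3.92282224e+01,  1.88399774e+01,  4.18605387e+00,
       -4.64501500e-03, -7.35515499e-06]), 'position': array([241.86022328, 575.67551989, 230.22905668]), 'ee_rot': array([ 9.80270405e-01, -1.97658147e-01, -1.66867967e-04,  1.07785116e-03]), 'contact_force': array([ 0.43768761,  0.04691709, -0.00219586]), 'wrist_torque': array([ 0.02677691,  0.02953895, -0.04480203]), 'grasp_force': 0.0, 'gripper_width': 85.36481959648017}
side [[408.89071192   0.         317.49237127]
 [  0.         408.89071192 200.91845978]
 [  0.           0.           1.        ]] [[ 8.66080500e-01 -2.36403020e-01  4.40474948e-01  2.16035985e+02]
 [-4.99771767e-01 -3.89149755e-01  7.73815643e-01 -5.41162853e+02]
 [-1.15216372e-02 -8.90323582e-01 -4.55182569e-01  4.51626103e+02]
 [ 0.00000000e+00  0.00000000e+00  0.00000000e+00  1.00000000e+00]]
top [[382.46431704   0.         324.91443609]
 [  0.         382.46431704 199.14677418]
 [  0.           0.           1.        ]] [[-2.64524387e-02 -9.97421094e-01  6.67190305e-02  5.57620758e+02]
 [-9.99546286e-01  2.54289871e-02 -1.61427514e-02  1.52828073e+02]
 [ 1.44045234e-02 -6.71157743e-02 -9.97641209e-01  9.12570316e+02]
 [ 0.00000000e+00  0.00000000e+00  0.00000000e+00  1.00000000e+00]]
```

View pics/top1.png

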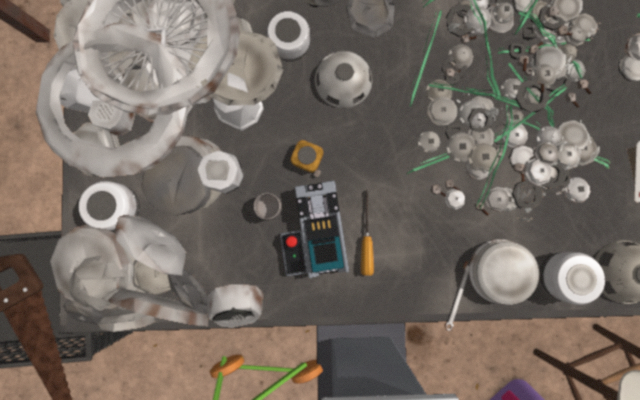

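View pics/side1.png

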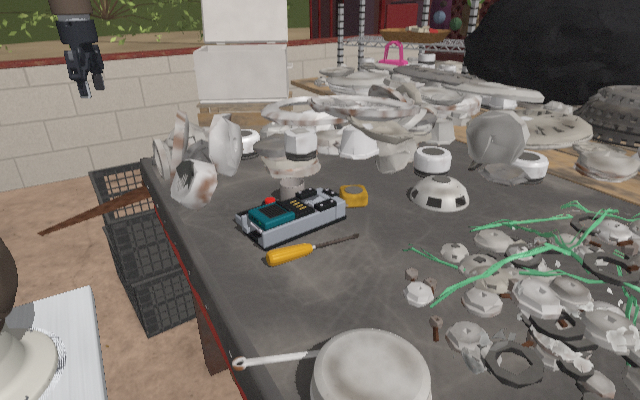

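The top view shows the dock from (325,275) up to (317,183). The teal pack is at (325,255), the red button at (291,241), the tin at (266,207), the tape measure at (307,156) and the screwdriver at (367,245). I'll measure coarsely from this, then move closer.

```bash
cat > h.py <<'E'
import cv2,numpy as np
def ray(uv,K,T,z):
    d=T[:3,:3]@np.linalg.solve(K,[uv[0],uv[1],1.]);o=T[:3,3]
    return o+d*(z-o[2])/d[2]
def mask(img,lo,hi,box=None):
    m=cv2.inRange(cv2.cvtColor(img,cv2.COLOR_RGB2HSV),lo,hi)
    if box:
        b=np.zeros_like(m);x0,y0,x1,y1=box;b[y0:y1,x0:x1]=m[y0:y1,x0:x1];m=b
    return m
def big(m): return max(cv2.findContours(m,0,2)[0],key=cv2.contourArea)
E
python3 - <<'E'
from h import *
d=dict(np.load("top.npz"));K,T,im,rz=d["intrinsics"],d["extrinsics"],d["img"],d["range_z"]
box=(260,170,360,290)
for n,lo,hi,z in(("teal",(80,80,40),(100,255,255),57),("red",(0,150,100),(6,255,255),43)):
    c=big(mask(im,lo,hi,box));r=cv2.minAreaRect(c)
    print(n,cv2.contourArea(c),ray(r[0],K,T,z).round(1),[ray(p,K,T,z).round(1)[:2].tolist() for p in cv2.boxPoints(r)])
# heights map
v,u=np.mgrid[170:290,260:360];zz=rz[170:290,260:360]
P=np.stack([(u-K[0,2])/K[0,0]*zz,(v-K[1,2])/K[1,1]*zz,zz],-1)@T[:3,:3].T+T[:3,3]
m=((P[...,2]>30)&(P[...,2]<80)&(u>296-0)&(u<350)&(v>180)).astype(np.uint8)
r=cv2.minAreaRect(big(m));print("dockblob",r)
for p in cv2.boxPoints(r): print(ray(p+[260,170],K,T,43).round(1))
print(P[::8,::8,2].round(0).astype(int))
cv2.imwrite("pics/crop.png",cv2.resize(im[140:290,250:390,::-1],None,fx=4,fy=4,interpolation=cv2.INTER_CUBIC))
E
```

```text
teal 872.0 [493.  141.3  57. ] [[524.1, 181.3], [533.0, 110.3], [462.1, 101.4], [453.3, 172.1]]
red 85.0 [523.  217.9  43. ] [[534.5, 228.9], [533.9, 206.4], [511.4, 206.8], [512.1, 229.4]]
dockblob ((60.862552642822266, 59.39201736450195), (92.7350082397461, 40.77069091796875), 81.17961883544922)
[646.  209.4  43. ]
[658.1 117.1  43. ]
[449.9  90.9  43. ]
[438.5 181.8  43. ]
[[ -1   2   0  -1  -2   1  29  12   1  -1   3  -1  -2]
 [  3   2  -1   0  -2   2  -1  -2   1  -3   0  -1   0]
 [ -1  -1   0   2  -1  44  55  55  44  48   3   1  -1]
 [ -1  34   0  -2   0  45  47  46  47  54   0  -1  -4]
 [ -2   2   3   2   1  52  34  40  33  53 913   1   2]
 [  2   0 913   0   1  54  20  40  36  54   1  -1  -3]
 [ -2   2   1   0   2  42  21  46  46  46   0  -2  -2]
 [ -1  -3   0   0  -3  39  52  47  48  49  40   1   0]
 [  0  -1   0  21  35  22  52  49  50  47  42  -1   0]
 [ -1   2  -1  33  43  24  57  59  62  55  43  -3  -1]
 [ -5   1   0  22  32  19  50  55  57  57  54   1  -3]
 [  0   1  -2  22  23  21  41  57  55  56  57  -1  -1]
 [  1  -2   0  19  22  24  44  56  56  55  53  -3  -3]
 [ -2   1  -1  -1  21  -2  42  21  -3   0   1   0   0]
 [  2  -2   1  -1  -2  -2  -3   1   1  -1  -3  -1  -2]]
```

View pics/crop.png

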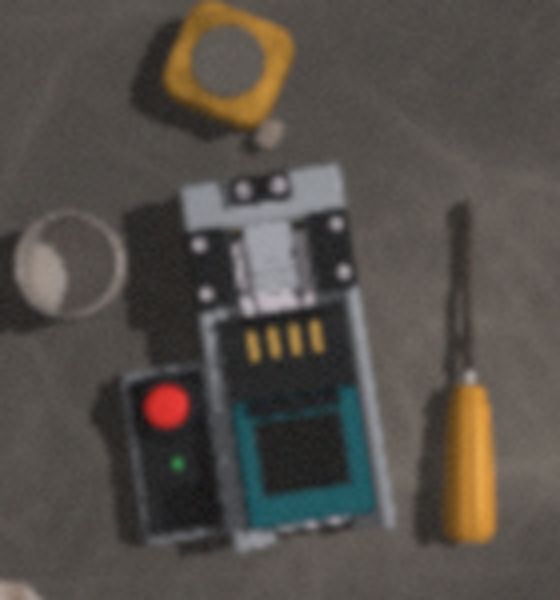

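The crop confirms the layout: yaw is about 7°, with the pack pad near (503,142) and the button near (523,218) in the world frame. Before moving across, I'll check the clutter height along the path.

Run:
```python
from h import *
d=dict(np.load("top.npz"));K,T,rz=d["intrinsics"],d["extrinsics"],d["range_z"]
v,u=np.mgrid[:400,:640]
P=(np.stack([(u-K[0,2])/K[0,0]*rz,(v-K[1,2])/K[1,1]*rz,rz],-1)@T[:3,:3].T+T[:3,3])[rz>0]
for x0 in range(150,700,50): print(x0,[int(np.percentile(q,99)) if len(q:=P[(P[:,0]>=x0)&(P[:,0]<x0+50)&(P[:,1]>=y)&(P[:,1]<y+50)][:,2]) else None for y in range(0,700,50)])
```

```text
150 [-643, -644, -646, -644, None, None, None, None, None, None, None, None, None, None]
200 [None, None, None, None, None, None, None, None, None, None, None, None, None, None]
250 [None, None, None, None, None, None, None, None, None, None, None, None, None, None]
300 [3, 3, 3, 3, 3, 3, 59, 61, 4, 3, 3, 3, 2, 29]
350 [3, 2, 3, 3, 2, 103, 121, 121, 187, 193, 95, 109, 100, 74]
400 [28, 28, 19, 43, 23, 94, 116, 115, 179, 198, 193, 159, 129, 121]
450 [29, 44, 59, 59, 26, 3, 2, 3, 94, 162, 167, 118, 129, 120]
500 [25, 32, 62, 61, 44, 3, 3, 3, 3, 166, 169, 152, 96, 92]
550 [13, 3, 55, 55, 52, 45, 38, 2, 81, 81, 158, 149, 79, 86]
600 [12, 3, 56, 57, 54, 45, 136, 136, 87, 88, 84, 68, 70, 70]
650 [2, 3, 48, 36, 25, 3, 139, 139, 91, 133, 142, 141, 135, 126]
```

Call:
jog_arm(plan=[[0,[0,0,-0.5],[0,0,0]],[0,[0.5,0.37,-0.5],[0,0,0]],[0,[1,0.75,-0.5],[0,0,0]],[0,[1,0.75,-0.5],[0,0,0]]])

```text
clock: 0.6
position: [306.5, 465.0, 281.7]
ee_rot: [0.98, -0.199, -0.0, 0.0]
contact_force: [0.2, 0.6, -0.8]
gripper_width: 12.4
grasp_force: 0.0
```

Call:
jog_arm(plan=[[0,[0.5,0.37,0],[0,0,0]],[0,[1,0.75,0],[0,0,0]],[0,[1,0.75,0],[0,0,0]]])

```text
clock: 0.98
position: [369.4, 357.9, 281.3]
ee_rot: [0.98, -0.2, -0.0, 0.0]
contact_force: [0.7, 0.9, -0.3]
gripper_width: 0.1
grasp_force: 0.0
```

Call:
jog_arm(plan=[[0,[0.5,0.37,0],[0,0,0]],[0,[1,0.75,0],[0,0,0]],[0,[1,0.75,0],[0,0,0]]])

```text
clock: 1.35
position: [432.6, 250.8, 281.0]
ee_rot: [0.98, -0.2, -0.0, 0.0]
contact_force: [0.6, 0.8, -1.1]
gripper_width: -0.0
grasp_force: 0.0
```

Call:
jog_arm(plan=[[0,[0.5,0.37,0],[0,0,-0.17]],[0,[1,0.73,0.2],[0,0,-0.34]],[0,[1,0.73,0.5],[0,0,-0.5]],[0,[1,0.73,0.5],[0,0,-0.5]],[0,[1,0.73,0.5],[0,0,-0.5]]])

```text
clock: 1.98
position: [495.9, 148.2, 232.2]
ee_rot: [0.998, 0.063, 0.001, -0.0]
contact_force: [0.4, -0.2, 0.1]
gripper_width: 0.3
grasp_force: 0.0
```

Run:
```python
from h import *
from bench import *
from scipy.spatial.transform import Rotation as R
s=read_state();print(s["position"],s["ee_rot"],s["clock"])
d=get_image("wrist");W=np.eye(4);W[:3,:3]=R.from_quat(s["ee_rot"]).as_matrix();W[:3,3]=s["position"]
d["extrinsics"]=W@d["tool_from_camera"];np.savez("w1.npz",**d)
cv2.imwrite("pics/w1.png",d["img"][:,:,::-1])
print(d["intrinsics"],d["extrinsics"].round(3),d["tool_from_camera"].round(2))
t=get_image("top");np.savez("top2.npz",**t);cv2.imwrite("pics/top2.png",t["img"][:,:,::-1])
```

```text
[495.90593622 148.18358739 232.18898263] [ 9.98027287e-01  6.27772298e-02  7.37851293e-04 -1.01944259e-04] 1.975
[[282.19789236   0.         321.8269449 ]
 [  0.         282.19789236 199.7600478 ]
 [  0.           0.           1.        ]] [[ 1.26000e-01 -9.47000e-01 -2.96000e-01  5.71132e+02]
 [-9.92000e-01 -1.20000e-01 -3.80000e-02  1.57457e+02]
 [ 1.00000e-03  2.98000e-01 -9.55000e-01  3.74307e+02]
 [ 0.00000e+00  0.00000e+00  0.00000e+00  1.00000e+00]] [[   0.     -0.95   -0.3    76.01]
 [   1.     -0.      0.      0.21]
 [  -0.     -0.3     0.95 -142.01]
 [   0.      0.      0.      1.  ]]
```

View pics/w1.png

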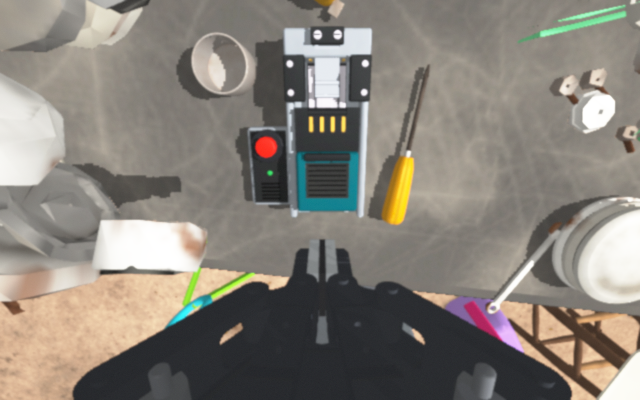

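The wrist view is aligned with the dock. The teal pack spans (299–356, 150–212), the pad is near (327,182), the red button is at (266,147), and the back end's top corners are at (285,28) and (371,28). Now the precise figures.

```bash
python3 - <<'E'
from h import *
d=dict(np.load("w1.npz"));K,T,im,rz=d["intrinsics"],d["extrinsics"],d["img"],d["range_z"]
box=(240,20,380,222)
c=big(mask(im,(80,80,40),(100,255,255),box));r=cv2.boundingRect(c);print("teal px",r)
print("teal rect",[ray(p,K,T,57).round(1)[:2].tolist() for p in cv2.boxPoints(cv2.minAreaRect(c))])
c=big(mask(im,(0,150,100),(6,255,255),box));(p,rad)=cv2.minEnclosingCircle(c);print("red",p,rad,ray(p,K,T,43).round(1))
for n,p,z in(("front L",(292,216),43),("front R",(366,216),43),("back L",(285,28),55),("back R",(371,28),55),("lip front L",(287,102),54),("lip front R",(369,102),54),("ridge",(327,157),60)): print(n,ray(p,K,T,z).round(1))
v,u=np.mgrid[:400,:640]
P=(np.stack([(u-K[0,2])/K[0,0]*rz,(v-K[1,2])/K[1,1]*rz,rz],-1)@T[:3,:3].T+T[:3,3])
print("pad z",np.median(P[170:195,315:340,2]),"button z",np.median(P[142:152,261:271,2]),P[145:215:4,327,2].round(0))
E
python3 - <<'E'
import cv2;im=cv2.imread("pics/w1.png")
cv2.imwrite("pics/w1c.png",cv2.resize(im[20:270,230:390],None,fx=3.5,fy=2.3,interpolation=2) if 0 else cv2.resize(im[20:220,240:380],None,fx=3,fy=3,interpolation=2))
E
```

```text
teal px (296, 151, 63, 60)
teal rect [[525.8, 180.5], [534.5, 111.7], [465.5, 100.3], [456.3, 173.6]]
red (265.7272644042969, 146.5) 11.283919334411621 [524.6 216.9  43. ]
front L [442.7 178.5  43. ]
front R [454.3  86.6  43. ]
back L [645.4 203.5  55. ]
back R [656.2 118.5  55. ]
lip front L [576.2 195.4  54. ]
lip front R [587.3 108.1  54. ]
ridge [524.  145.4  60. ]
pad z 56.041279972151926 button z 42.71093070105434 [49. 49. 58. 61. 55. 57. 57. 55. 55. 56. 56. 55. 57. 56. 57. 56. 54. -1.]
```

View pics/w1c.png

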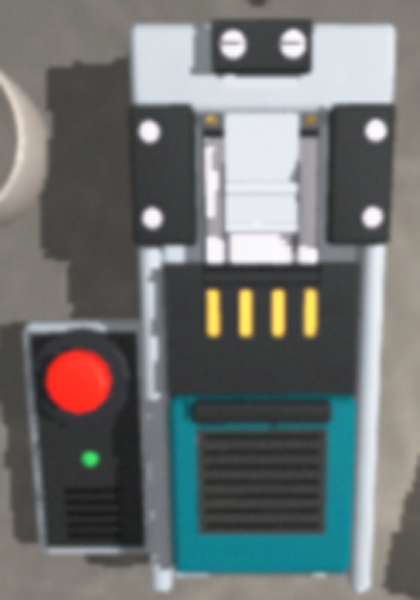

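Call:
jog_arm(plan=[[0,[0.07,0.06,0.5],[0,0,0]],[0,[0.08,0.065,1],[0,0,0]],[0,[0.08,0.065,1],[0,0,0]],[0,[0.08,0.065,1],[0,0,0]]])

```text
clock: 2.58
position: [505.7, 142.4, 133.7]
ee_rot: [0.998, 0.064, 0.002, -0.001]
contact_force: [0.7, 0.2, 0.8]
gripper_width: 0.0
grasp_force: 0.0
```

Call:
jog_arm(plan=[[0,[0,0,0.4],[0,0,0]],[0,[0,0,0.67],[0,0,0]],[0,[0,0,0.67],[0,0,0]],[0,[0,0,0.67],[0,0,0]]])

```text
clock: 3.08
position: [505.9, 142.2, 66.8]
ee_rot: [0.998, 0.063, 0.002, -0.001]
contact_force: [0.1, 0.3, -0.1]
gripper_width: -0.1
grasp_force: 0.0
```

Call:
jog_arm(plan=[[0,[0,0,0.06],[0,0,0]],[0,[0,0,0.1],[0,0,0]],[0,[0,0,0.13],[0,0,0]],[0,[0,0,0.16],[0,0,0]],[0,[0,0,0.19],[0,0,0]],[0,[0,0,0.22],[0,0,0]],[0,[0,0,0.22],[0,0,0]],[0,[0,0,0.22],[0,0,0]]])

```text
clock: 4.08
position: [505.0, 141.3, 44.1]
ee_rot: [0.998, 0.063, 0.001, -0.0]
contact_force: [-2.2, 0.3, 13.1]
gripper_width: -0.1
grasp_force: 6.5
```

Call:
jog_arm(plan=[[0,[0,0,0.02],[0,0,0]],[0,[0,0,0.03],[0,0,0]],[0,[0,0,0.03],[0,0,0]]])

```text
clock: 4.45
position: [506.2, 141.6, 43.9]
ee_rot: [0.998, 0.064, 0.002, -0.0]
contact_force: [-6.2, -1.8, 30.2]
gripper_width: 0.1
grasp_force: 14.7
```

Call:
jog_arm(plan=[[0,[0.04,0,0],[0,0,0]],[0,[0.08,0,0],[0,0,0]],[0,[0.12,0,0],[0,0,0]],[0,[0.16,0,0],[0,0,0]],[0,[0.2,0,0],[0,0,0]],[0,[0.24,0,0],[0,0,0]]])

```text
clock: 5.2
position: [530.1, 144.8, 44.0]
ee_rot: [0.998, 0.064, 0.003, -0.0]
contact_force: [-7.7, 0.1, 28.0]
gripper_width: -0.0
grasp_force: 14.2
```

Call:
jog_arm(plan=[[0,[0.04,0,0],[0,0,0]],[0,[0.08,0,0],[0,0,0]],[0,[0.12,0,0],[0,0,0]],[0,[0.16,0,0],[0,0,0]],[0,[0.2,0,0],[0,0,0]],[0,[0.22,0,0],[0,0,0]]])

```text
clock: 5.95
position: [548.1, 145.8, 43.9]
ee_rot: [0.998, 0.064, -0.002, 0.001]
contact_force: [-13.9, -0.9, 32.8]
gripper_width: -0.1
grasp_force: 19.8
```

Call:
jog_arm(plan=[[0,[0.03,0,0],[0,0,0]],[0,[0.05,0,0],[0,0,0]],[0,[0.07,0,0],[0,0,0]],[0,[0.08,0,0],[0,0,0]],[0,[0.08,0,0],[0,0,0]]])

```text
clock: 6.58
position: [556.5, 146.9, 44.0]
ee_rot: [0.998, 0.064, -0.001, 0.001]
contact_force: [-12.4, -2.3, 31.4]
gripper_width: -0.1
grasp_force: 19.0
```

Call:
jog_arm(plan=[[0,[0.02,0,0],[0,0,0]],[0,[0.04,0,0],[0,0,0]],[0,[0.05,0,0],[0,0,0]],[0,[0.05,0,0],[0,0,0]]])

```text
clock: 7.08
position: [558.8, 147.1, 43.9]
ee_rot: [0.998, 0.063, -0.004, 0.002]
contact_force: [-19.7, -0.1, 36.0]
gripper_width: -0.2
grasp_force: 21.4
```

Call:
jog_arm(plan=[[0,[0.02,0,0],[0,0,0]],[0,[0.03,0,0],[0,0,0]],[0,[0.03,0,0],[0,0,0]]])

```text
clock: 7.45
position: [559.0, 147.0, 43.9]
ee_rot: [0.998, 0.063, -0.007, 0.002]
contact_force: [-26.3, 1.3, 42.5]
gripper_width: 0.2
grasp_force: 27.3
```

Call:
jog_arm(plan=[[0,[-0.02,0,-0.02],[0,0,0]],[0,[-0.03,0,-0.06],[0,0,0]],[0,[-0.04,0,-0.15],[0,0,0]],[0,[-0.04,0,-0.4],[0,0,0]],[0,[-0.6,0,-1],[0,0,0]],[0,[-0.6,0,-1],[0,0,0]],[0,[-0.6,0,-1],[0,0,0]],[0,[-0.6,0,-1],[0,0,0]]])

```text
clock: 8.45
position: [506.5, 141.3, 138.3]
ee_rot: [0.998, 0.063, -0.0, 0.0]
contact_force: [0.6, -0.2, 0.3]
gripper_width: 0.4
grasp_force: 0.0
```

Run:
```python
from h import *
from bench import *
from scipy.spatial.transform import Rotation as R
s=read_state();print(s["position"],s["ee_rot"],s["clock"])
d=get_image("wrist");W=np.eye(4);W[:3,:3]=R.from_quat(s["ee_rot"]).as_matrix();W[:3,3]=s["position"]
d["extrinsics"]=W@d["tool_from_camera"];np.savez("w2.npz",**d)
K,T,im,rz=d["intrinsics"],d["extrinsics"],d["img"],d["range_z"]
m=mask(im,(80,80,40),(100,255,255),(150,0,450,300));c=big(m)
b=np.array(cv2.boundingRect(c));print(b)
print("teal rect",[ray(p,K,T,44).round(1)[:2].tolist() for p in cv2.boxPoints(cv2.minAreaRect(c))])
v,u=np.mgrid[:400,:640]
P=(np.stack([(u-K[0,2])/K[0,0]*rz,(v-K[1,2])/K[1,1]*rz,rz],-1)@T[:3,:3].T+T[:3,3])
er=cv2.erode(m,np.ones((5,5)))>0;print("teal z",np.percentile(P[er][:,2],[10,50,90]))
q=mask(im,(0,150,100),(6,255,255),(100,0,350,350));p,r=cv2.minEnclosingCircle(big(q));print("red",p,r,ray(p,K,T,43).round(1))
cv2.imwrite("pics/w2.png",im[:,:,::-1])
```

```text
[506.48816821 141.32861914 138.33416169] [ 9.98028881e-01  6.27544155e-02 -4.35766501e-04  2.16009132e-04] 8.45
[277 115  87  85]
teal rect [[574.4, 185.6], [583.1, 117.2], [513.5, 105.3], [504.0, 180.1]]
teal z [42.37966699 43.32318703 44.17006295]
red (236.3369598388672, 170.4728240966797) 15.346111297607422 [524.8 216.6  43. ]
```

View pics/w2.png

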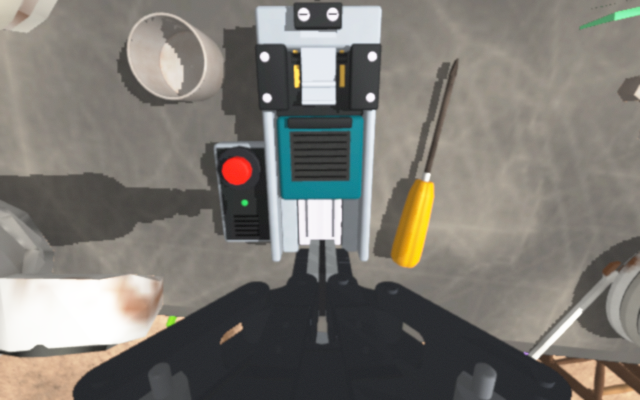

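The picture shows the pack down (teal top at z≈43) with its front step at row 115, just short of the lips at row 110. I'll check that this gap is about 4 mm, and compute the move to the button.

Run:
```python
from h import *
d=dict(np.load("w2.npz"));K,T,im=d["intrinsics"],d["extrinsics"],d["img"]
ax=np.array([.991,.131])
for col in(286,300,345,356):print(col,im[100:122,col].tolist() if col in(286,) else "")
def s(p,z):return ray(p,K,T,z)[:2]@ax
for r in(108,109,110,111):print("lip",r,s((270,r),54).round(1),s((370,r),54).round(1))
for r in(113,114,115,116):print("step",r,s((320,r),44).round(1))
print("back wall outer rear",s((320,6),55), "front end",s((277,259),43),s((365,259),43))
print("btn delta tool mm",np.array([[.992,.126],[.126,-.992]])@(np.array([524.7,216.8])-[506.5,141.3]))
```

```text
286 [[51, 54, 54], [52, 54, 55], [50, 52, 54], [53, 56, 55], [52, 55, 55], [53, 55, 56], [52, 56, 56], [52, 54, 54], [46, 49, 49], [42, 45, 45], [46, 48, 50], [50, 53, 54], [54, 55, 57], [54, 56, 58], [51, 55, 57], [42, 59, 64], [31, 84, 92], [18, 99, 109], [19, 89, 97], [20, 77, 84], [24, 74, 81], [25, 74, 82]]
300 
345 
356 
lip 108 598.8 598.4
lip 109 598.1 597.7
lip 110 597.4 597.0
lip 111 596.7 596.2
step 113 594.9
step 114 594.2
step 115 593.4
step 116 592.6
back wall outer rear 665.3459669810561 front end 463.4934994368246 462.96318500191427
btn delta tool mm [ 27.5674 -72.6028]
```

Lip and step edges put the gap at 4–5 mm against the nominal 4. With the hard stop at 26 N during the push, the pack is home. Now the button.

Call:
jog_arm(plan=[[0,[0.14,-0.37,0],[0,0,0]],[0,[0.275,-0.725,0.1],[0,0,0]],[0,[0.275,-0.725,0.5],[0,0,0]],[0,[0.275,-0.725,0.8],[0,0,0]],[0,[0.275,-0.725,0.8],[0,0,0]],[0,[0.275,-0.725,0.8],[0,0,0]]])

```text
clock: 9.25
position: [525.2, 216.9, 59.5]
ee_rot: [0.998, 0.063, 0.0, 0.0]
contact_force: [-0.3, 0.4, 0.8]
gripper_width: 0.0
grasp_force: 0.0
```

Call:
jog_arm(plan=[[0,[0,0,0.08],[0,0,0]],[0,[0,0,0.14],[0,0,0]],[0,[0,0,0.18],[0,0,0]],[0,[0,0,0.21],[0,0,0]],[0,[0,0,0.235],[0,0,0]],[0,[0,0,0.25],[0,0,0]],[0,[0,0,0.25],[0,0,0]],[0,[0,0,0.25],[0,0,0]]])

```text
clock: 10.25
position: [524.5, 216.7, 37.3]
ee_rot: [0.998, 0.063, 0.001, 0.0]
contact_force: [-6.5, -1.5, 18.2]
gripper_width: 0.0
grasp_force: 9.4
```

The button is right down at 18 N. Releasing it and rising clear.

Call:
jog_arm(plan=[[0,[0,0,-0.02],[0,0,0]],[0,[0,0,-0.1],[0,0,0]],[0,[0,0,-0.4],[0,0,0]],[0,[-0.5,0.5,-1],[0,0,0]],[0,[-0.5,0.5,-1],[0,0,0]],[0,[-0.5,0.5,-1],[0,0,0]],[0,[-0.5,0.5,-1],[0,0,0]]])

```text
clock: 11.12
position: [481.2, 161.1, 133.9]
ee_rot: [0.998, 0.063, -0.0, -0.0]
contact_force: [-0.1, 0.8, 0.3]
gripper_width: -0.2
grasp_force: 0.0
```

Run:
```python
from h import *
from bench import *
from scipy.spatial.transform import Rotation as R
s=read_state();print(s["position"],s["clock"])
d=get_image("wrist");W=np.eye(4);W[:3,:3]=R.from_quat(s["ee_rot"]).as_matrix();W[:3,3]=s["position"]
K,T,im,rz=d["intrinsics"],W@d["tool_from_camera"],d["img"],d["range_z"]
m=mask(im,(80,80,40),(100,255,255),(150,0,500,300));c=big(m)
print("teal",[ray(p,K,T,44).round(1)[:2].tolist() for p in cv2.boxPoints(cv2.minAreaRect(c))])
v,u=np.mgrid[:400,:640]
P=(np.stack([(u-K[0,2])/K[0,0]*rz,(v-K[1,2])/K[1,1]*rz,rz],-1)@T[:3,:3].T+T[:3,3])
for n,q in(("teal",m),("red",mask(im,(0,150,100),(6,255,255),(100,0,400,350)))):
    print(n,np.percentile(P[cv2.erode(q,np.ones((5,5)))>0][:,2],[10,50,90]))
cv2.imwrite("pics/w3.png",im[:,:,::-1])
```

```text
[481.21476995 161.13334939 133.88312726] 11.125
teal [[573.8, 186.9], [582.5, 117.9], [513.6, 103.8], [504.0, 179.4]]
teal [42.48939971 43.38121958 44.2420665 ]
red [41.67669172 42.70813293 43.55215543]
```

View pics/w3.png

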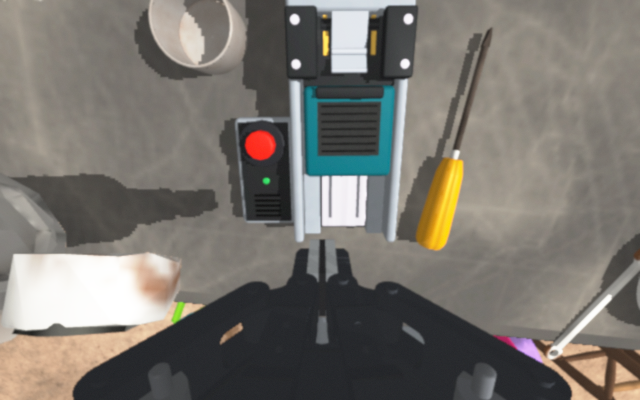

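The pack is down and home, with its step at row 84 just below the lips at row 78. The button at (261,145) is back out at z≈42.7, and the screwdriver and tin haven't moved. Handing in.

```bash
python3 -c "
from bench import *
print(job_done())"
```

```text
the job is handed in; nothing more can be done
None
```

The pack is pressed under the leaf spring and home against the back wall (hard stop at 26 N); it stayed down after release. The start button was then pressed right down and sprang back, the bystanders were left alone, and the job was handed in at about 11 s.

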